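Release and remove the filter cassette of a bench dust extractor

TASK

The filter of the small dust extractor on the jeweller's bench is due for cleaning. Press the extractor's spring latch tab down until the filter cassette pops up, then lift the cassette out by its grip and set it down gently, standing upright as it was, on the floor of the aluminium tray. Leave the other things on the bench where they are.

Things in the scene. Friction and masses are not known exactly. Their poses are not given: they have to be found in the camera images.
- extractor: Dust extractor: fixed grey housing 150 (x) x 77 (y) mm, 75 mm high, on a dark foot plate 160 x 150 x 12 mm. Origin: on the bench under the centre of the cassette pocket; z up. The pocket (1.5 mm play each side of the cassette) opens upward. Latch tab on its +y side, black grille on -y, black outlet stub (42 mm diameter, 30 mm long) on +x, small dial on -x.
- cassette: Filter cassette (0.13 to 0.25 kg), loose, seated in the pocket, axes as the extractor's. Origin: centre of its flat underside, about 24 mm above the bench when seated; z up. White pleated body 90 (x) x 34 (y) x 54 mm high; white head plate 110 x 54 mm, 54 to 64 mm above the origin. A white catch (30 mm wide, 28 to 36 mm up) juts 8 mm from its +y face, under the head.
- grip (a point): Middle of the cassette's grip, 78 mm above the cassette's origin. The grip is an upright black rib on the head plate, 60 mm long (cassette x), 14 mm thick (y), from 64 to 92 mm above the cassette's origin. Once unlatched, a spring plate lifts the cassette 14 mm and holds it there, free to be lifted straight up; it clears the pocket 60 mm above its seated height.
- latch (a joint): Latch: a bent steel lever hinged low in the extractor, its nose hidden under the cassette's head over the catch. 0 = at rest, latched; grows as the tab is pressed, to 0.34 rad at the stop; it lets the cassette go at about 0.25 rad (tab 10 mm down). Springs back when let go, but only to about 0.2 rad while the popped-up cassette is in its way. Pressing takes about 5 N, more at the stop.
- tab_top (a point): Place to press, on the upper face of the latch tab: a bare steel plate 36 (x) x 46 (y) x 4 mm. At rest 59 mm from the pocket centre along the extractor's +y, 54 mm above the bench, 32 mm out from the edge of the cassette's head. Full travel: down about 14 mm, swinging about 3 mm outward (+y). Below the tab is free space down to the foot plate. Moves with the latch.
- tray: Fixed open aluminium tray, outside 200 (x) x 160 (y) mm, 35 mm high, walls 4 mm; its inner floor is 4 mm above the origin. Origin: centre of its underside, on the bench; z up. Empty at the start.
- solder_block: Bystander: tan soldering block 150 x 75 x 30 mm, loose. Origin: centre of its underside.
- hammer: Bystander: bench hammer lying on the bench, loose. Origin near its middle.
- flux_jar: Bystander: amber jar, 60 mm diameter, 75 mm high, loose. Origin: centre of its underside.
- mandrel: Bystander: steel ring mandrel lying on the bench, 260 mm long, 28 mm thick at the butt, loose. Origin: centre of the butt's end face.
Not all that is in view belongs to the job. Leave any pink, purple or red look-alike of the cassette alone.

How it is judged:
By the outcome, as a careful person would: the job done as asked, in the order asked, and still so for the second after the job is handed in, with the robot touching nothing.
It also fails if it takes over 51 s, if anything falls off the work surface, if the arm or the gripper's body presses on something with over 40 N, if the wrist force passes 120 N, or if a joint passes its speed limit or range.

ROBOT

A 6-joint arm with a two-finger parallel gripper is mounted at the origin on the work surface. World frame = base frame: x ahead of the robot, y to its left, z up, the work surface at z = 0. Lengths are in mm, angles in degrees, forces in N, time in s.
With the tool pointing down it reaches from about 275 to 750 mm from the base axis. Payload 10.2 kg.
Tool frame: the origin (TCP) lies midway between the tips of the shut fingers; the grasp point (between the pads) lies 19 mm behind it (ctrl.grip_point_offset is the z of the grasp point in the tool frame, in mm); z points along the fingers, y is the direction in which the jaws open and shut (so a half turn about z gives the same grasp; the last joint's range is limited). The gripper opens to 85 mm and grips with 20 to 120 N. Pads are 22 mm wide; open, the fingers measure 114 mm over their backs; the gripper's body (76 mm by 85 mm) begins 54 mm behind the grasp point. The pads swing forward as they close: fully open they stand 13 mm farther back than shut.
Start: joints at [58.705, 17.928, 85.812, -0, 76.261, -12.8], TCP at [166.555, 497.886, 231.294] pointing down, gripper open.
Joint ranges: [-168.41, 168.41], [-55.51, 124.54], [10.69, 146.95], [-70.63, 250.63], [1, 178], [-165.06, 165.06]. Speed limits (degrees/s): [136.94, 136.94, 172.46, 180, 180, 180].

INTERFACE

Orientations are given as [roll, pitch, yaw] about the fixed x, y, z axes, in that order (R = Rz(yaw) Ry(pitch) Rx(roll)).
In Python, from workcell import ctrl gives the robot as it stands.
- The arm moves only by the tool jog_arm, never from a script. Its argument "motion" is a list that holds one entry, the list of rows, each a list of 7 numbers: the shift along the world's x, y, z in m, then the turn, a rotation vector about the world's x, y, z in rad, then the opening, from 0 (shut) to 1 (fully open). A call has 1 to 20 rows; each row shifts and turns the commanded pose from where the row before left it; what a row does not reach is not made up. A row lasts 1/8 s, in which the tool goes at most 62.5 mm and 10.7 degrees, less where a joint would pass 70% of its speed; a pose out of reach is approached as far as the arm can. A call with a gripper value outside its range is refused whole. The fingers move at their own pace and stop on an object; "force" is the grip in N (left out, the last holds). Time passes only in rows, so rows that do not move let the fingers close. It gives the time, the measured TCP pose, the force and the opening at its end, in the units of the state.
- ctrl.sense(): the state, without advancing time (a new reading comes with each control period).
- ctrl.grab_frame(name): name is "scene" or "top"; returns a dict with "pixels" (400x640x3 uint8, blue, green, red), "range_z" (400x640 float32, mm along the optical axis (not along the pixel's ray), 0 where there is no reading), "camera_matrix" (3x3 intrinsics, pixels), "R" (3x3) and "t" (3): a world point X has camera coordinates R X + t. Camera axes: x right, y down, z forward; pixel columns grow to the right and rows downward; lengths in mm; the calibration is good to about 2 mm. A picture is of the moment at which its call begins.
- ctrl.job_done(): hands the job in, once; it reports no verdict.
Trained networks look in the newest picture that a camera, given by its name, has taken for a name from the list of things; names that differ only in an ending like _2 or _b are one class to them, and where a whole thing is asked for, a point or a joint stands for the part that bears it (a point fixed in the world has none). Each returns a list of dicts, best first, with "p" (0 to 1); they miss things now and then, are a little off and sometimes report something else, mostly with a low value. They report only what shows in the picture. A call takes as long as a camera call. They do not tell look-alikes from the thing itself.
- ctrl.boxes_of(camera, thing): "rect" ([centre column, centre row, width, height] in pixels, round what is visible of it).
- ctrl.mark_of(camera, thing): "uv" ([column, row] in pixels: a listed point, or the origin of a listed thing).
The state is a dict: "time_s": time; "joints": joint angles; "joint_vel": joint speeds; "joint_efforts": joint torques, N m; "eef_pos": TCP position; "orientation": TCP orientation; "force": force on the tool from outside, world axes, zero at the start; "torque": the same for the moment, N m; "opening": finger opening in mm.
Only numpy, scipy, OpenCV 4.12 (cv2) and the standard library are available. Lean on these libraries where they do the work, as an engineer would, in place of code of your own. Each camera call takes 0.05 s, during which the arm holds its last target.

## Working session

There is one attempt and no reset: what is moved stays moved. The work goes in short steps, Python scripts to look and compute and a tool call to move; the robot and the scene stay as the last step left them, time stands still between calls to the robot, and variables do not carry over. Pictures are saved under pics/ and viewed, and the job is handed in when it is done.

Besides the shell and the picture viewer there is one more tool, called after "Call:" by a JSON object that holds its "op" and its "data". jog_arm: Moves the arm, as the interface text tells. Its arguments: {"type":"object","properties":{"motion":{"type":"array"},"force":{"type":"number"}},"required":["motion"]}

```bash
mkdir -p pics
cat > h.py <<'E'
import numpy as np, cv2
from workcell import ctrl
def grab(n,save=None):
    f=ctrl.grab_frame(n)
    if save: cv2.imwrite('pics/'+save,f['pixels'])
    return f
def cloud(f):
    K=np.array(f['camera_matrix']);R=np.array(f['R']);t=np.array(f['t']).ravel()
    z=f['range_z'];v,u=np.mgrid[:z.shape[0],:z.shape[1]]
    P=np.stack([(u-K[0,2])/K[0,0]*z,(v-K[1,2])/K[1,1]*z,z],-1)
    W=(P-t)@R
    W[z==0]=np.nan
    return W
E
python3 - <<'E'
from h import *
s=ctrl.sense();print(s)
for c in('scene','top'):
    f=grab(c,c+'0.png');W=cloud(f);np.savez('pics/'+c+'0.npz',W=W,px=f['pixels'])
    print(c,-np.array(f['R']).T@np.array(f['t']).ravel())
    for n in('extractor','cassette','tray','latch','solder_block','hammer','flux_jar','mandrel'):
        for b in ctrl.boxes_of(c,n)[:3]: print(n,b)
    for n in('grip','tab_top','cassette','extractor','tray'):
        for b in ctrl.mark_of(c,n)[:3]:
            u,v=map(int,np.round(b['uv'])); print(n,b, W[min(max(v,0),399),min(max(u,0),639)].round(1))
E
```

```text
{'time_s': 0.0, 'joints': array([ 5.87055593e+01,  1.79616945e+01,  8.58540792e+01,  2.60261789e-03,
        7.62619031e+01, -1.27991594e+01]), 'joint_vel': array([-0.06869212,  0.02694621,  0.01665039, -0.02512425, -0.03173458,
        0.06164685]), 'joint_efforts': array([ 1.27615436e-03, -4.12265396e+01, -2.59748465e+01, -4.21628488e-05,
        4.07482818e-03,  1.17588030e-05]), 'eef_pos': array([166.40067523, 497.6591491 , 230.71452715]), 'orientation': array([-1.79924813e+02, -1.96725762e-02,  1.61504086e+02]), 'force': array([-0.04382218,  0.56258245,  0.1556067 ]), 'torque': array([-0.03805339,  0.04734156, -0.02329291]), 'opening': 85.7013323488506}
scene [1282.0204965   317.65981454  827.04188056]
extractor {'rect': [282.6, 201.4, 61.2, 56.0], 'p': 0.86}
cassette {'rect': [273.7, 152.6, 36.2, 30.1], 'p': 0.97}
cassette {'rect': [372.8, 169.9, 36.7, 30.3], 'p': 0.9}
cassette {'rect': [275.6, 186.2, 32.3, 28.5], 'p': 0.64}
tray {'rect': [362.4, 235.2, 70.4, 69.5], 'p': 0.91}
tray {'rect': [292.1, 199.8, 20.0, 10.0], 'p': 0.57}
latch {'rect': [293.6, 197.9, 16.5, 15.9], 'p': 0
[... 1648 characters left out ...]

mandrel {'rect': [471.8, 200.4, 9.5, 95.3], 'p': 0.89}
grip {'uv': [381.1, 190.1], 'p': 0.83} [ 583.7 -153.5  114. ]
grip {'uv': [430.9, 262.0], 'p': 0.78} [ 404.1 -278.2   93.7]
grip {'uv': [294.9, 279.8], 'p': 0.76} [361.2  62.1  90.8]
tab_top {'uv': [356.8, 194.2], 'p': 0.56} [583.2 -99.2  54.3]
cassette {'uv': [381.3, 194.8], 'p': 0.92} [ 571.  -153.2  113.6]
cassette {'uv': [422.5, 262.6], 'p': 0.92} [ 401.5 -263.3   63.8]
cassette {'uv': [297.9, 278.9], 'p': 0.75} [363.7  54.7  91.7]
extractor {'uv': [375.5, 196.1], 'p': 0.97} [ 572.6 -144.6   87.5]
extractor {'uv': [271.8, 192.7], 'p': 0.22} [ 5.949e+02  1.316e+02 -1.000e-01]
tray {'uv': [270.0, 190.6], 'p': 0.82} [599.8 136.7   4.5]
```

Run:
```python
import cv2
a=cv2.imread('pics/top0.png')[90:310,140:500];cv2.imwrite('pics/t1.png',cv2.resize(a,None,fx=2.2,fy=2.2,interpolation=2))
a=cv2.imread('pics/scene0.png')[120:310,180:500];cv2.imwrite('pics/s1.png',cv2.resize(a,None,fx=2.5,fy=2.5,interpolation=2))
```

```text
(no output)
```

View pics/t1.png

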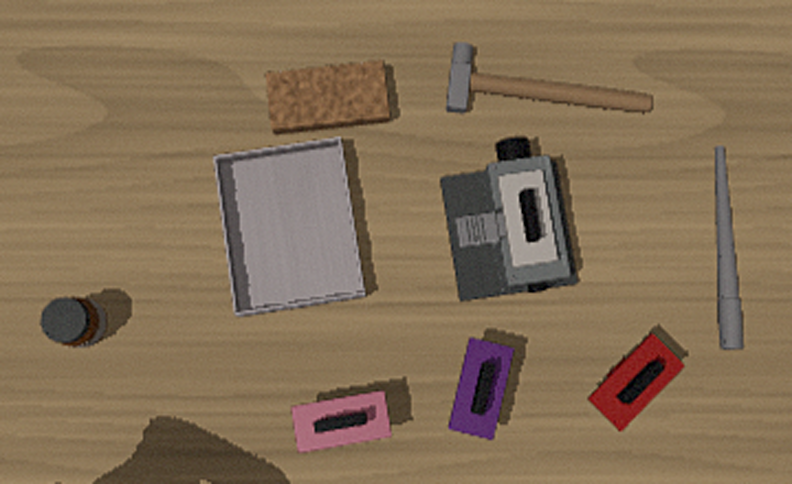

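View pics/s1.png

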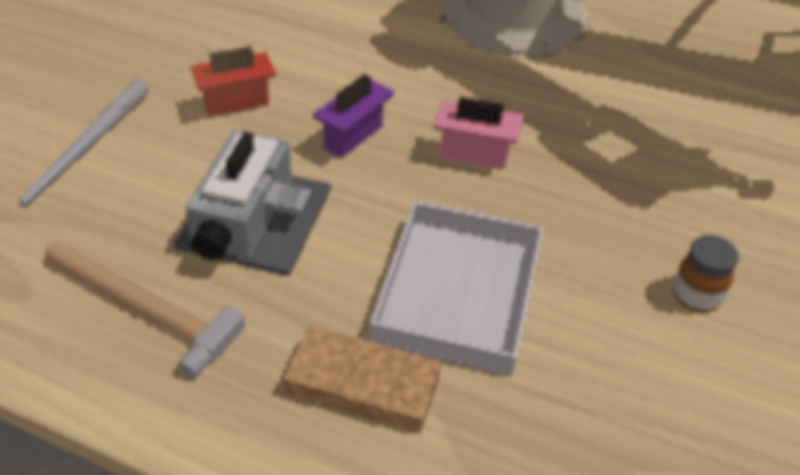

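The top view (image up = world +x, left = +y) shows the extractor with its white-headed cassette at about (377,189), the tab at (357,194) on the left, and the tray at (270,192). The pink, purple and red look-alikes lie nearer the base. Next I fit the geometry from depth.

Run:
```python
from h import *
d=np.load('pics/top0.npz');W=d['W'];px=d['px'].astype(int)
def rect(m,n):
    p=W[m][:,:2].astype(np.float32); r=cv2.minAreaRect(p); print(n,m.sum(),'c',np.round(r[0],1),'size',np.round(r[1],1),'ang',round(r[2],1),'zmed',np.nanmedian(W[m][:,2]).round(1),'mean',p.mean(0))
X,Y,Z=W[...,0],W[...,1],W[...,2]
near=(abs(X-580)<100)&(abs(Y+140)<100)
white=px.min(-1)>150
rect(near&(Z>83)&(Z<93)&white,'head'); rect(near&(Z>106)&(Z<122),'grip')
rect(near&(Z>83)&(Z<122),'head+grip')
rect(near&(Z>70)&(Z<80),'housing')
rect(near&(Z>45)&(Z<60)&(Y>-130),'tab')
rect(near&(Z>8)&(Z<17)&(Y>-130),'foot')
t=(abs(X-595)<130)&(abs(Y-135)<120)
rect(t&(Z>20)&(Z<40)&(X<665),'traywall'); rect(t&(Z>2)&(Z<9),'trayfloor')
for n,z in(('tray',Z),):
    print(np.nanmedian(Z[185:200,260:280]))
d2=np.load('pics/scene0.npz');W=d2['W'];px=d2['px'].astype(int);X,Y,Z=W[...,0],W[...,1],W[...,2]
near=(abs(X-580)<100)&(abs(Y+140)<100)
rect(near&(Z>83)&(Z<93)&(px.min(-1)>130),'S head'); rect(near&(Z>106)&(Z<122),'S grip');rect(near&(Z>45)&(Z<60)&(Y>-117)&(px.min(-1)>100),'S tab')
t=(abs(X-595)<130)&(abs(Y-135)<120)
rect(t&(Z>20)&(Z<40)&(X<665),'S wall')
```

```text
head 350 c [ 591.4 -154. ] size [105.5  51.9] ang 8.8 zmed 87.9 mean [ 587.3164  -152.26248]
grip 144 c [ 592.3 -154.6] size [60.1 15.2] ang 8.5 zmed 115.4 mean [ 591.8144  -153.74115]
head+grip 871 c [ 592.6 -154.4] size [109.9  55. ] ang 8.5 zmed 88.4 mean [ 591.197   -153.37724]
housing 689 c [ 593.4 -157.9] size [149.9  77.4] ang 8.3 zmed 74.0 mean [ 590.1482  -161.52641]
tab 298 c [ 599.4 -101.3] size [ 56.9 161.1] ang 90.0 zmed 53.6 mean [ 587.8168  -102.31248]
foot 820 c [583.9 -94.8] size [160.   54.4] ang 7.9 zmed 11.5 mean [582.4289  -93.79323]
traywall 348 c [584.6 130.2] size [182.5 160.1] ang 8.9 zmed 33.8 mean [552.2209  138.90797]
trayfloor 3368 c [595.8 136.1] size [257.7 236.7] ang 0.0 zmed 4.0 mean [593.5438  135.05205]
3.6179516408581036
S head 313 c [ 594.3 -153.9] size [110.9  54.3] ang 8.8 zmed 86.6 mean [ 603.09796 -148.10187]
S grip 89 c [ 594.5 -154.2] size [59.5 14.7] ang 8.2 zmed 113.6 mean [ 596.9208  -152.72606]
S tab 119 c [587.3 -95.3] size [47.4 42.8] ang 0.3 zmed 52.3 mean [586.3007  -95.33961]
S wall 342 c [583.6 129.2] size [183.6 160.6] ang 8.6 zmed 31.3 mean [537.73395  119.773315]
```

Run:
```python
from h import *
for n,lo in(('top',32),('scene',29.5)):
    d=np.load(f'pics/{n}0.npz');W=d['W'];X,Y,Z=W[...,0],W[...,1],W[...,2]
    m=(Z>lo)&(Z<38)&(abs(X-595)<135)&(abs(Y-135)<125)
    m2=cv2.connectedComponentsWithStats(m.astype(np.uint8),connectivity=8)
    k=1+np.argmax(m2[2][1:,4]); 
    p=W[m2[1]==k][:,:2].astype(np.float32);r=cv2.minAreaRect(p);print(n,len(p),r)
    p=W[m][:,:2].astype(np.float32);print(cv2.minAreaRect(p))
```

```text
top 43 ((562.1402587890625, 205.45614624023438), (77.10041809082031, 4.206474304199219), 8.848258972167969)
((613.3624267578125, 113.39998626708984), (233.66958618164062, 202.44375610351562), 8.695515632629395)
scene 342 ((593.9848022460938, 130.8565673828125), (204.57119750976562, 159.80227661132812), 9.055465698242188)
((609.511962890625, 132.26080322265625), (235.87142944335938, 162.8799591064453), 8.512656211853027)
```

Call:
{"op": "jog_arm", "data": {"motion": [[[0.026,-0.0367,-0.003,0,0,0.0293,0],[0.026,-0.0367,-0.003,0,0,0.0293,0],[0.026,-0.0367,-0.003,0,0,0.0293,0],[0.026,-0.0367,-0.003,0,0,0.0293,0],[0.026,-0.0367,-0.003,0,0,0.0293,0],[0.026,-0.0367,-0.003,0,0,0.0293,0],[0.026,-0.0367,-0.003,0,0,0.0293,0],[0.026,-0.0367,-0.003,0,0,0.0293,0],[0.026,-0.0367,-0.003,0,0,0.0293,0],[0.026,-0.0367,-0.003,0,0,0.0293,0],[0.026,-0.0367,-0.003,0,0,0.0293,0],[0.026,-0.0367,-0.003,0,0,0.0293,0],[0.026,-0.0367,-0.003,0,0,0.0293,0],[0.026,-0.0367,-0.003,0,0,0.0293,0],[0.026,-0.0367,-0.003,0,0,0.0293,0],[0.026,-0.0367,-0.003,0,0,0.0293,0],[0,0,0,0,0,0,0],[0,0,0,0,0,0,0]]], "force": 60}}

```text
time_s: 3.65
eef_pos: [582.2, -88.9, 183.2]
orientation: [180.0, -0.0, -171.6]
force: [-0.5, 0.6, 0.1]
opening: 0.1
```

Call:
{"op": "jog_arm", "data": {"motion": [[[0.001,0,-0.02,0,0,0,0],[0,0,-0.025,0,0,0,0],[0,0,-0.025,0,0,0,0],[0,0,-0.025,0,0,0,0],[0,0,-0.015,0,0,0,0],[0,0,-0.01,0,0,0,0],[0,0,-0.004,0,0,0,0],[0,0,0,0,0,0,0]]]}}

```text
time_s: 4.65
eef_pos: [583.7, -89.3, 59.6]
orientation: [-180.0, 0.0, -171.6]
force: [0.2, 0.5, 0.4]
opening: 0.0
```

Run:
```python
from h import *
f=grab('scene','s2raw.png')
cv2.imwrite('pics/s2.png',cv2.resize(f['pixels'][120:250,220:400],None,fx=4,fy=4,interpolation=2))
```

```text
(no output)
```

View pics/s2.png

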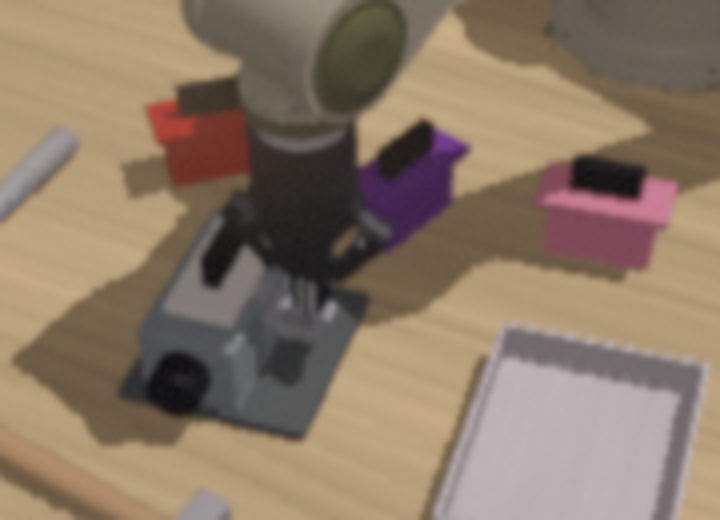

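Fingertips sit right above the tab. The gripper knuckles point toward the rib, which will rise when the cassette pops, so I'll turn the tool a quarter turn for clearance before pressing.

```bash
python3 -c "
from h import *
print(ctrl.sense()['joints'])"
```

```text
[-2.00600191e+01  3.62637132e+01  8.50740686e+01 -5.43607405e-04
  5.86099365e+01 -1.18427877e+02]
```

Call:
{"op": "jog_arm", "data": {"motion": [[[0,0,0,0,0,-0.1571,0],[0,0,0,0,0,-0.1571,0],[0,0,0,0,0,-0.1571,0],[0,0,0,0,0,-0.1571,0],[0,0,0,0,0,-0.1571,0],[0,0,0,0,0,-0.1571,0],[0,0,0,0,0,-0.1571,0],[0,0,0,0,0,-0.1571,0],[0,0,0,0,0,-0.1571,0],[0,0,0,0,0,-0.1571,0],[0,0,-0.003,0,0,0,0],[0,0,-0.003,0,0,0,0],[0,0,-0.003,0,0,0,0],[0,0,-0.003,0,0,0,0],[0,0,0,0,0,0,0]]]}}

```text
time_s: 6.58
eef_pos: [583.6, -89.1, 47.2]
orientation: [180.0, -0.0, 98.4]
force: [0.0, 2.3, 2.6]
opening: 0.3
```

Call:
{"op": "jog_arm", "data": {"motion": [[[0,0,-0.002,0,0,0,0],[0,0,-0.002,0,0,0,0],[0,0,-0.002,0,0,0,0],[0,0,-0.0015,0,0,0,0],[0,0,0,0,0,0,0],[0,0,0,0,0,0,0]]]}}

```text
time_s: 7.32
eef_pos: [583.6, -89.3, 40.1]
orientation: [180.0, -0.0, 98.4]
force: [-1.0, 5.1, 5.7]
opening: 0.3
```

Run:
```python
from h import *
f=grab('scene','s3raw.png')
cv2.imwrite('pics/s3.png',cv2.resize(f['pixels'][120:250,220:400],None,fx=4,fy=4,interpolation=2))
```

```text
(no output)
```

View pics/s3.png

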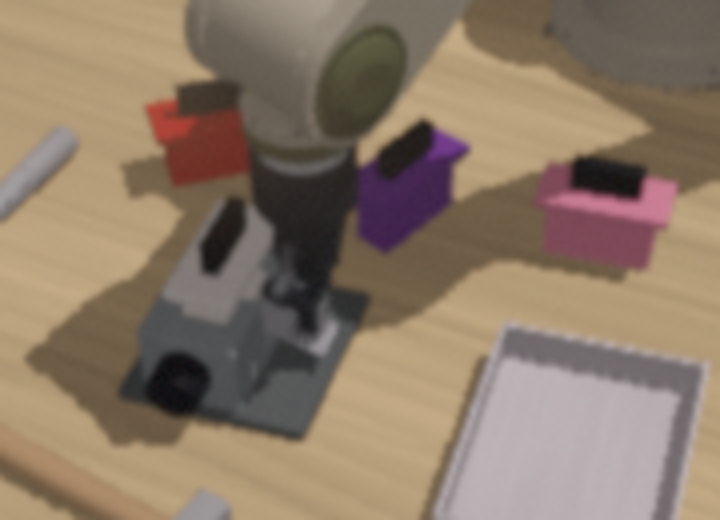

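```bash
cat >> h.py <<'E'
def headz():
    f=grab('scene');W=cloud(f);px=f['pixels'].astype(int);X,Y,Z=W[...,0],W[...,1],W[...,2]
    near=(abs(X-593)<70)&(abs(Y+160)<40)
    m=near&(px.min(-1)>110)&(Z>80)&(Z<125)
    g=near&(px.max(-1)<60)&(Z>98)&(Z<160)
    print('head z',np.median(Z[m]).round(1),m.sum(),'grip top',np.percentile(Z[g],90).round(1) if g.any() else None)
E
python3 -c "
from h import *
headz()"
```

```text
head z 99.4 258 grip top 128.1
```

Cassette popped: the head rose from 86.6 to 99.4 mm and the grip top from 113.6 to 128.1 mm.

Call:
{"op": "jog_arm", "data": {"motion": [[[0,0,0.01,0,0,0,0],[0,0,0.025,0,0,0,0],[0,0,0.03,0,0,0,0],[0,0,0.03,0,0,0,0.5],[0,0,0.02,0,0,0,1],[0.001,-0.0065,0,0,0,0.1571,1],[0.001,-0.0065,0,0,0,0.1571,1],[0.001,-0.0065,0,0,0,0.1571,1],[0.001,-0.0065,0,0,0,0.1571,1],[0.001,-0.0065,0,0,0,0.1571,1],[0.001,-0.0065,0,0,0,0.1571,1],[0.001,-0.0065,0,0,0,0.1571,1],[0.001,-0.0065,0,0,0,0.1571,1],[0.001,-0.0065,0,0,0,0.1571,1],[0.001,-0.0065,0,0,0,0.1571,1],[0,0,0,0,0,0,1],[0,0,0,0,0,0,1]]]}}

```text
time_s: 9.55
eef_pos: [593.4, -154.3, 154.8]
orientation: [-180.0, -0.0, -171.8]
force: [-0.1, -0.0, 0.4]
opening: 85.3
```

Run:
```python
from h import *
f=grab('scene','s4raw.png')
cv2.imwrite('pics/s4.png',cv2.resize(f['pixels'][120:250,220:400],None,fx=4,fy=4,interpolation=2))
headz()
W=cloud(f);X,Y,Z=W[...,0],W[...,1],W[...,2];px=f['pixels'].astype(int)
m=(abs(X-593)<70)&(abs(Y+155)<40)&(Z>92)&(Z<106)&(px.min(-1)>90)
print(m.sum(),cv2.minAreaRect(W[m][:,:2].astype(np.float32)))
print(ctrl.sense()['eef_pos'])
```

```text
head z 99.6 355 grip top 128.8
358 ((594.0767211914062, -154.92825317382812), (113.4610366821289, 54.02507781982422), 8.122446060180664)
[ 593.51811064 -154.15446576  154.88065106]
```

View pics/s4.png

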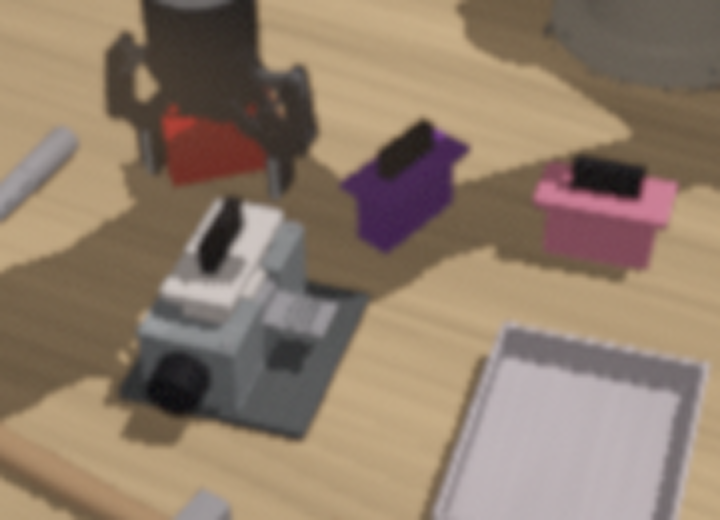

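The scene image shows the cassette standing clearly proud of the housing, rib at about (220,235) in the crop, with the open gripper above it. Next: descend and grip.

Call:
{"op": "jog_arm", "data": {"motion": [[[0,0,-0.015,0,0,0,1],[0,0,-0.015,0,0,0,1],[0,0,-0.0105,0,0,0,1],[0,0,-0.007,0,0,0,1],[0,0,-0.003,0,0,0,1],[0,0,0,0,0,0,1],[0,0,0,0,0,0,0.5],[0,0,0,0,0,0,0.3],[0,0,0,0,0,0,0.2],[0,0,0,0,0,0,0],[0,0,0,0,0,0,0],[0,0,0,0,0,0,0],[0,0,0,0,0,0,0]]], "force": 50}}

```text
time_s: 11.28
eef_pos: [593.6, -154.4, 104.5]
orientation: [-180.0, 0.0, -171.6]
force: [0.0, 0.0, 1.5]
opening: 12.7
```

Call:
{"op": "jog_arm", "data": {"motion": [[[0,0,0.003,0,0,0,0],[0,0,0.006,0,0,0,0],[0,0,0.008,0,0,0,0],[0,0,0.01,0,0,0,0],[0,0,0.01,0,0,0,0],[0,0,0.01,0,0,0,0],[0,0,0.012,0,0,0,0],[0,0,0.015,0,0,0,0],[0,0,0.015,0,0,0,0],[0,0,0.011,0,0,0,0],[0,0,0,0,0,0,0]]]}}

```text
time_s: 12.65
eef_pos: [593.8, -154.4, 205.2]
orientation: [-179.9, 0.1, -171.6]
force: [0.3, 0.5, -2.8]
opening: 13.0
```

Run:
```python
from h import *
f=grab('scene','s5raw.png')
cv2.imwrite('pics/s5.png',cv2.resize(f['pixels'][100:240,220:400],None,fx=4,fy=4,interpolation=2))
```

```text
(no output)
```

View pics/s5.png

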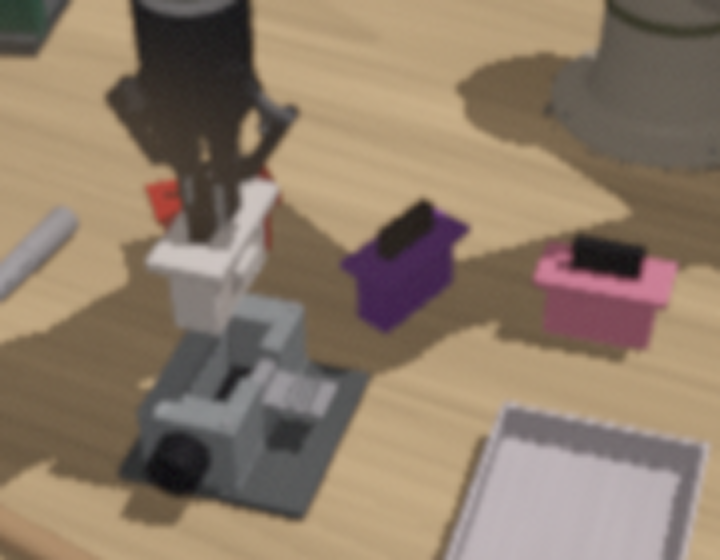

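The cassette hangs upright from the fingers and is clear of the pocket. Next: carry it over to the tray.

Call:
{"op": "jog_arm", "data": {"motion": [[[0,0.006,0,0,0,0,0],[0,0.014,0,0,0,0,0],[0,0.02,0,0,0,0,0],[0,0.024,0,0,0,0,0],[0,0.026,0,0,0,0,0],[0,0.026,0,0,0,0,0],[0,0.026,0,0,0,0,0],[0,0.026,0,0,0,0,0],[0,0.026,0,0,0,0,0],[0,0.026,0,0,0,0,0],[0,0.024,0,0,0,0,0],[0,0.02,0,0,0,0,0],[0,0.014,0,0,0,0,0],[0,0.006,0,0,0,0,0],[0,0.002,0,0,0,0,0],[0,0,0,0,0,0,0]]]}}

```text
time_s: 14.7
eef_pos: [593.6, 131.3, 204.3]
orientation: [-180.0, -0.0, -171.7]
force: [0.9, -0.0, -1.9]
opening: 13.0
```

Call:
{"op": "jog_arm", "data": {"motion": [[[0,0,-0.01,0,0,0,0],[0,0,-0.018,0,0,0,0],[0,0,-0.02,0,0,0,0],[0,0,-0.02,0,0,0,0],[0,0,-0.02,0,0,0,0],[0,0,-0.014,0,0,0,0],[0,0,-0.01,0,0,0,0],[0,0,-0.006,0,0,0,0],[0,0,0,0,0,0,0],[0,0,0,0,0,0,0]]]}}

```text
time_s: 15.95
eef_pos: [593.9, 131.7, 86.8]
orientation: [-180.0, 0.1, -171.6]
force: [-0.7, -0.1, -1.6]
opening: 13.4
```

Run:
```python
from h import *
f=grab('scene','s6raw.png')
cv2.imwrite('pics/s6.png',cv2.resize(f['pixels'][120:290,290:470],None,fx=3.5,fy=3.5,interpolation=2))
```

```text
(no output)
```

View pics/s6.png

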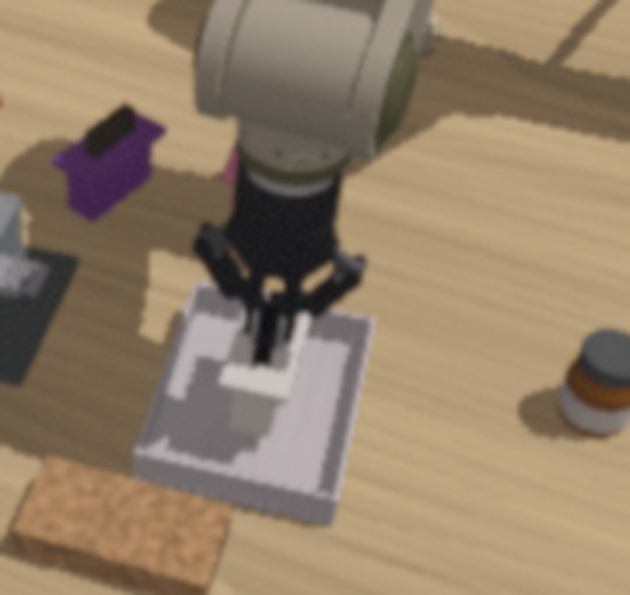

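Call:
{"op": "jog_arm", "data": {"motion": [[[0,0,-0.004,0,0,0,0],[0,0,-0.004,0,0,0,0],[0,0,-0.003,0,0,0,0],[0,0,-0.002,0,0,0,0],[0,0,-0.001,0,0,0,0],[0,0,0,0,0,0,0],[0,0,0,0,0,0,0]]]}}

```text
time_s: 16.88
eef_pos: [593.6, 131.7, 72.4]
orientation: [-180.0, 0.0, -171.6]
force: [-0.0, 1.2, -2.5]
opening: 13.0
```

Call:
{"op": "jog_arm", "data": {"motion": [[[0,0,-0.001,0,0,0,0],[0,0,0,0,0,0,0],[0,0,-0.001,0,0,0,0],[0,0,0,0,0,0,0]]]}}

```text
time_s: 17.38
eef_pos: [593.7, 131.7, 70.7]
orientation: [-180.0, 0.0, -171.6]
force: [-2.7, -0.9, 2.5]
opening: 13.2
```

Call:
{"op": "jog_arm", "data": {"motion": [[[0,0,-0.0005,0,0,0,0],[0,0,0,0,0,0,0],[0,0,0,0,0,0,0]]]}}

```text
time_s: 17.75
eef_pos: [593.7, 131.7, 70.7]
orientation: [-180.0, 0.0, -171.6]
force: [-3.7, -0.5, 7.7]
opening: 13.2
```

Firm contact with the tray floor. Next: release slowly and retreat straight up.

Call:
{"op": "jog_arm", "data": {"motion": [[[0,0,0,0,0,0,0.2],[0,0,0,0,0,0,0.25],[0,0,0,0,0,0,0.35],[0,0,0,0,0,0,0.5],[0,0,0,0,0,0,0.7],[0,0,0,0,0,0,0.9],[0,0,0,0,0,0,0.9],[0,0,0.01,0,0,0,0.9],[0,0,0.02,0,0,0,0.9],[0,0,0.03,0,0,0,0.9],[0,0,0.04,0,0,0,0.9],[0,0,0.04,0,0,0,0.9],[-0.02,0,0.02,0,0,0,0.9],[-0.04,0,0,0,0,0,0.9],[-0.04,0,0,0,0,0,0.9],[-0.04,0,0,0,0,0,0.9],[-0.03,0,0,0,0,0,0.9],[0,0,0,0,0,0,0.9]]]}}

```text
time_s: 20.0
eef_pos: [422.5, 131.9, 230.9]
orientation: [-180.0, 0.1, -171.6]
force: [-0.0, 0.3, 0.6]
opening: 77.3
```

Run:
```python
from h import *
f=grab('scene','s7raw.png');W=cloud(f);X,Y,Z=W[...,0],W[...,1],W[...,2]
cv2.imwrite('pics/s7.png',cv2.resize(f['pixels'][120:310,200:500],None,fx=2.6,fy=2.6,interpolation=2))
m=(abs(X-594)<70)&(abs(Y-131)<60)&(Z>60)&(Z<75)
print(m.sum(),cv2.minAreaRect(W[m][:,:2].astype(np.float32)),np.median(Z[m]))
g=(abs(X-594)<70)&(abs(Y-131)<60)&(Z>85)&(Z<110)
print(g.sum(),cv2.minAreaRect(W[g][:,:2].astype(np.float32)),np.percentile(Z[g],90))
print(ctrl.sense()['force'])
```

```text
480 ((594.80224609375, 132.10308837890625), (112.95923614501953, 54.06707000732422), 8.47098159790039) 66.36301504439723
96 ((592.788818359375, 131.90200805664062), (62.07006072998047, 14.17863941192627), 8.848745346069336) 95.76678813072745
[0.19665987 0.15256404 0.6657473 ]
```

View pics/s7.png

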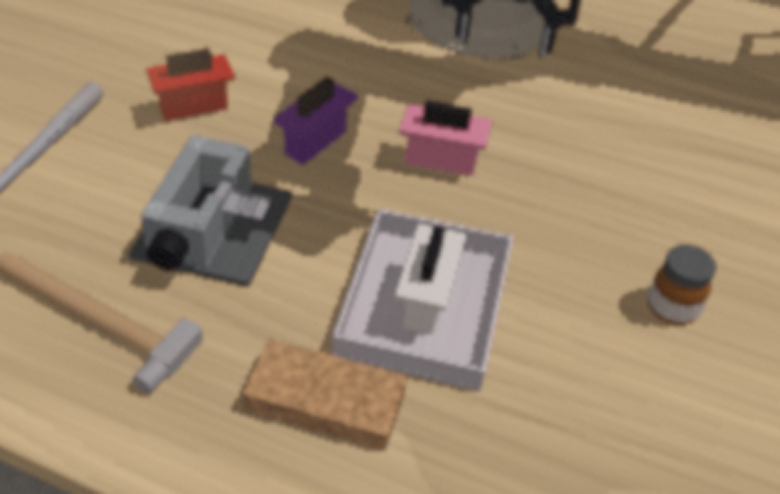

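The cassette stands upright in the middle of the tray, at about (430,275) in the crop. Its head top measures 66.4 mm (68 expected, and this camera reads about 1.5 mm low). Nothing else has moved.

```bash
python3 -c "
from h import *
print(ctrl.job_done())"
```

```text
the job is handed in; nothing more can be done
None
```

The job is done and handed in at about 20 s of the 51 s allowed: the filter cassette now stands upright near the middle of the tray.

- **Latch:** I pressed the tab down with the shut fingertips at about 6 N. The cassette popped up; its head rose from 86.6 to 99.4 mm.
- **Lift and placing:** I gripped the rib at 50 N, lifted the cassette clear of the pocket and carried it over the tray. I lowered it in small steps until it touched the floor, with about 8 N of contact force, then released it slowly and backed off.
- **Last checks:** The cassette's centre is at about (594, 132) mm, turned 8.5°, in line with the tray. The head top measured 66.4 mm against the expected 68; the scene camera had been reading about 1.5 mm low all along. The gripper was clear with no load on it.
- **Other things on the bench:** They looked unmoved in the last picture, but I checked that only by eye. I never touched the look-alikes.

No check failed.

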